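# Make up the change-over tray for the riveting press

### The job

Make up the change-over tray for the riveting press: stand the flanged die in the round pocket, lay the notched jaw notch up in the oblong pocket, and thread the bored collar over the post with the thick washer on top of it, each fully seated. The plain pin, the plain block and the solid disc look similar but belong to another job: leave them where they are.

Things in the scene. Friction and masses are not known exactly. Their poses are not given: they have to be found in the camera images.
- die: bare steel riveting die, standing upright: a round foot flange 44 mm across and 12 mm high, and above it a shank 24 mm across, 52 mm high in all; about 0.28 kg. Origin: centre of the underside, z up the shank.
- jaw: bare steel clamping jaw: a bar 80 (x) x 26 (y) x 36 (z) mm with a square notch 24 mm wide and 12 mm deep cut across the middle of its top, so that only the lower 24 mm is full length; about 0.5 kg. Lies notch up. Origin: centre of the underside.
- collar: bare steel spacer collar lying flat, 50 mm outside, 24 mm high, with a 30 mm bore right through; about 0.24 kg. Origin: centre of the underside, z along the bore.
- washer: bare steel thick washer lying flat, 58 mm outside, 14 mm thick, 30 mm bore; about 0.21 kg. Origin: centre of the underside, z along the bore.
- plain_pin: look-alike of the die, not wanted: plain steel pin standing upright, 30 mm across, 52 mm high, no flange. Origin: centre of the underside.
- plain_block: look-alike of the jaw, not wanted: plain steel block 80 (x) x 26 (y) x 36 (z) mm without a notch. Origin: centre of the underside.
- solid_disc: look-alike of the collar, not wanted: solid steel disc 50 mm across, 24 mm high, without a bore. Origin: centre of the underside.
- nest_round: Fixed grey plate 112 (x) x 82 (y) x 10 mm, one of three in a row 86 mm apart along y, in any order, in the fixed aluminium tray (124 x 266 mm, rim 15 mm high); yaw to the base within 0.2 rad. Origin: centre of underside, 3 mm up. Has a round pocket in its middle, 62 mm across, 6 mm deep (floor 4 mm above origin): for the die, on its flange.
- nest_slot: Fixed grey plate 112 (x) x 82 (y) x 10 mm, one of three in a row 86 mm apart along y, in any order, in the fixed aluminium tray (124 x 266 mm, rim 15 mm high); yaw to the base within 0.2 rad. Origin: centre of underside, 3 mm up. Has an oblong pocket in its middle, 100 (x) x 46 (y) mm, 6 mm deep (floor 4 mm above origin): for the jaw, lengthwise along x, notch up, either end first.
- nest_post: Fixed grey plate 112 (x) x 82 (y) x 10 mm, one of three in a row 86 mm apart along y, in any order, in the fixed aluminium tray (124 x 266 mm, rim 15 mm high); yaw to the base within 0.2 rad. Origin: centre of underside, 3 mm up. Upright steel post in its middle, 12 mm across, top 56 mm above origin: takes the collar (seated 10 mm above origin), then the washer on it (34 mm above origin).
Not all that is in view belongs to the job. Leave any brown or turquoise look-alike of the nest_slot alone.

How it is judged:
By the outcome, as a careful person would: the job done as asked, in the order asked, and still so for the second after the job is handed in, with the robot touching nothing.
It also fails if it takes over 115 s, if anything falls off the work surface, if the arm or the gripper's body presses on something with over 40 N, if the wrist force passes 120 N, or if a joint passes its speed limit or range.

### The arm

A 6-joint arm with a two-finger parallel gripper is mounted at the origin on the work surface. World frame = base frame: x ahead of the robot, y to its left, z up, the work surface at z = 0. Lengths are in m, angles in rad, forces in N, time in s.
With the tool pointing down it reaches from about 0.275 to 0.875 m from the base axis. Payload 12.5 kg.
Tool frame: the origin (TCP) lies at the very end of the fingers, on their centre line; the grasp point (between the pads) lies 19 mm behind it; z points along the fingers, y is the line along which they close (so a half turn about z gives the same grasp; the last joint's range is limited). The gripper opens to 85 mm and grips with 20 to 120 N. Pads are 22 mm wide; open, the fingers measure 114 mm over their backs; the gripper's body (76 mm by 85 mm) begins 54 mm behind the grasp point. The pads swing forward as they close: fully open they stand 13 mm farther back than shut.
Start: joints at [1.201, 0.351, 1.652, -0, 1.139, -0.085], TCP at [0.154, 0.528, 0.194] pointing down, gripper open.
Joint ranges: [-2.75, 2.75], [-0.79, 2.1], [0.01, 2.65], [-1.57, 4.71], [0.07, 3.14], [-2.87, 2.87]. Speed limits (rad/s): [2.22, 2.22, 2.79, 3.14, 3.14, 3.14].

### API

Orientations are given as a 3x3 rotation matrix whose columns are the frame's x, y, z axes.
In Python, from bench import manip gives the robot as it stands. Calls block until the motion is done:
- manip.move_ptp(position, orientation): joint-space move of the TCP to a pose.
- manip.move_l(position, attitude=None, max_speed=0.15): straight line of the TCP; attitude=None keeps the orientation; max_speed is the mean speed in m/s.
- manip.move_j(angles): joint-space move.
- manip.set_gripper(opening, effort=None): opening from 0.0 (shut) to 1.0 (fully open); effort is the grip in N (None keeps the last); returns when the fingers have stopped.
- manip.dwell(seconds).
- manip.inverse_kinematics(position, orientation): joint angles nearest the present ones, or None.
- manip.grab_frame(name): name is "scene" or "top" or "wrist"; returns (picture, depth): 384x512x3 uint8, red, green, blue; 384x512 float32, m along the optical axis (not along the pixel's ray), 0 where there is no reading.
- manip.get_calibration(name): a dict with "camera_matrix" (3x3 intrinsics, pixels), "R" (3x3) and "t" (3): a world point X has camera coordinates R X + t. Camera axes: x right, y down, z forward; pixel columns grow to the right and rows downward; lengths in m; the calibration is good to about 2 mm. A picture is of the moment at which its call begins: read the wrist's pose just before it. get_calibration takes no time and is no camera call; for the wrist camera it gives the pose at the moment of the call.
A pose or a line that the arm cannot do raises manip.Unreachable and nothing moves.
- manip.sign_off(): hands the job in; it is judged then, once.
Trained networks look in the newest picture that a camera, given by its name, has taken for a name from the list of things; names that differ only in an ending like _2 or _b are one class to them, and where a whole thing is asked for, a point or a joint stands for the part that bears it (a point fixed in the world has none). Each returns a list of dicts, best first, with "confidence" (0 to 1); they miss things now and then, are a little off and sometimes report something else, mostly with a low value. They report only what shows in the picture. A call takes as long as a camera call. They do not tell look-alikes from the thing itself.
- manip.look_for(camera, name): "at" ([x, y, z] in m, in world coordinates, good to about 4 mm: the middle of the surface that is visible of it).
Readings, each from a call of its own:
- manip.current_time(): time.
- manip.current_qpos(): joint angles.
- manip.current_joint_vel(): joint speeds.
- manip.current_joint_torque(): joint torques, N m.
- manip.current_ee_pos(): TCP position.
- manip.current_tcp_rot(): TCP orientation.
- manip.current_force(): force on the tool from outside, world axes, zero at the start.
- manip.current_ft_torque(): the same for the moment, N m.
- manip.current_grip_width(): opening from 0.0 (shut) to 1.0 (fully open).
- manip.current_grip_force(): force on a finger pad.
Only numpy, scipy, OpenCV 4.12 (cv2) and the standard library are available. Lean on these libraries where they do the work, as an engineer would, in place of code of your own. Each camera call takes 0.05 s, during which the arm holds its last target. There are 200 camera calls.

## Working session

There is one attempt and no reset: what is moved stays moved. The work goes in short steps, each a Python script; the robot and the scene stay as the last script left them, time stands still between calls to the robot, and variables do not carry over. Pictures are saved under pics/ and viewed, at most 14 in all, crops included, and the job is handed in when it is done.

```bash
mkdir -p pics; python3 - <<'E'
from bench import manip as m
import cv2,numpy as np
for c in ["scene","top"]:
    p,d=m.grab_frame(c); cv2.imwrite(f"pics/{c}0.png",p[:,:,::-1]); np.savez(f"{c}0.npz",p=p,d=d,**m.get_calibration(c))
    for n in ["die","jaw","collar","washer","plain_pin","plain_block","solid_disc","nest_round","nest_slot","nest_post"]:
        K=m.get_calibration(c)
        for r in m.look_for(c,n):
            a=np.array(r["at"]); q=K["camera_matrix"]@(K["R"]@a+K["t"]); print(c,n,round(r["confidence"],2),a.round(3),(q[:2]/q[2]).round())
print(m.current_time())
E
```

```text
scene die 0.84 [ 0.623 -0.322  0.01 ] [207. 297.]
scene jaw 0.63 [ 0.515 -0.415  0.034] [152. 289.]
scene collar 0.74 [0.662 0.157 0.022] [333. 205.]
scene collar 0.42 [ 0.455 -0.052  0.014] [237. 206.]
scene washer 0.43 [0.414 0.316 0.01 ] [305. 145.]
scene plain_pin 0.68 [ 0.431 -0.302  0.041] [166. 244.]
scene plain_block 0.57 [ 0.696 -0.02   0.037] [305. 242.]
scene plain_block 0.3 [0.662 0.158 0.022] [334. 205.]
scene solid_disc 0.55 [ 0.69  -0.136  0.024] [275. 268.]
scene nest_round 0.88 [ 0.456 -0.055  0.014] [237. 207.]
scene nest_slot 0.84 [ 0.244 -0.426  0.008] [ 93. 237.]
scene nest_slot 0.76 [ 0.254 -0.243  0.005] [147. 206.]
scene nest_slot 0.7 [ 0.445 -0.142  0.014] [213. 221.]
scene nest_post 0.6 [0.467 0.024 0.016] [257. 195.]
top die 0.62 [ 0.612 -0.31   0.012] [372. 134.]
top jaw 0.88 [ 0.511 -0.409  0.037] [412. 166.]
top collar 0.46 [0.657 0.159 0.024] [210. 120.]
top washer 0.72 [0.42  0.31  0.015] [158. 204.]
top plain_block 0.81 [ 0.683 -0.006  0.039] [267. 109.]
top solid_disc 0.71 [ 0.68  -0.133  0.024] [311. 111.]
top nest_round 0.94 [ 0.456 -0.053  0.015] [285. 189.]
top nest_slot 0.91 [ 0.252 -0.242  0.01 ] [354. 260.]
top nest_slot 0.6 [ 0.24  -0.423  0.01 ] [419. 263.]
top nest_slot 0.57 [ 0.441 -0.138  0.007] [315. 194.]
top nest_post 0.59 [0.461 0.026 0.011] [258. 187.]
1.1
```

View pics/top0.png

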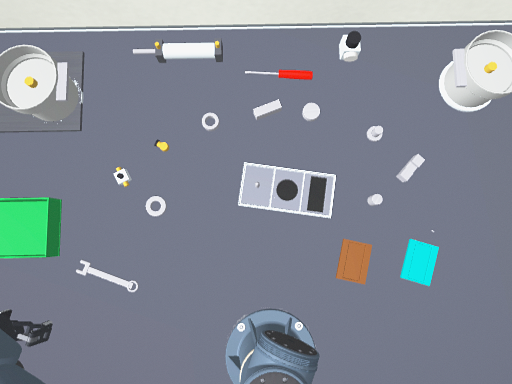

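View pics/scene0.png

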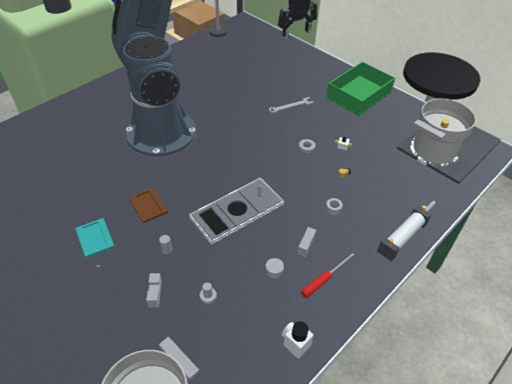

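Candidates (top picture):
- Die: (375,133), with the plain pin at (375,200).
- Jaw: (411,168), with the plain block at (267,108).
- Collar: (210,120), with the washer ring at (156,206) and the solid disc at (311,111).
- Slot nest: dark oblong at (317,194). The brown (354,261) and turquoise (420,262) ones are decoys.
- Round nest (287,189), post (258,186).

Next I'll make one crop to check these choices and measure from depth.

```bash
cat > meas.py <<'E'
import numpy as np,cv2
def cloud(p,d,K,R,t):
    v,u=np.nonzero(d>0); z=d[v,u]
    c=np.linalg.inv(K)@np.vstack([u*z,v*z,z]); return (R.T@(c-t.reshape(3,1))).T,u,v
def load(c):
    f=np.load(f"{c}0.npz"); return f["p"],f["d"],f["camera_matrix"],f["R"],f["t"]
E
python3 - <<'E'
from meas import *
objs=dict(die=(.618,-.316),jaw=(.512,-.411),collar=(.66,.158),washer=(.417,.313),pin=(.43,-.302),block=(.69,-.01),disc=(.685,-.134))
for c in ["top","scene"]:
    X,u,v=cloud(*load(c)); 
    for n,o in objs.items():
        s=X[(np.hypot(X[:,0]-o[0],X[:,1]-o[1])<.06)&(X[:,2]>.006)]
        zt=np.percentile(s[:,2],97); top=s[s[:,2]>zt-.004]
        for nm,q in (("all",s),("top",top)):
            r=cv2.minAreaRect((q[:,:2]*1000).astype(np.float32))
            print(c,n,nm,len(q),round(zt,4),np.round(r[0],1),np.round(r[1],1),round(r[2],1))
    # tray post
    s=X[(np.hypot(X[:,0]-.465,X[:,1]-.025)<.04)&(X[:,2]>.03)]; print(c,"post",len(s),s.mean(0).round(4) if len(s) else 0,s.max(0) if len(s) else 0)
    for n,o in (("round",(.456,-.054)),("slot",(.447,-.14))):
        s=X[(np.hypot(X[:,0]-o[0],X[:,1]-o[1])<.058)&(X[:,2]<.0095)&(X[:,2]>.004)];r=cv2.minAreaRect((s[:,:2]*1000).astype(np.float32));print(c,n,len(s),np.round(r[0],1),np.round(r[1],1),round(r[2],1))
    s=X[(np.hypot(X[:,0]-.456,X[:,1]+.054)<.16)&(X[:,2]>.010)&(X[:,2]<.02)];r=cv2.minAreaRect((s[:,:2]*1000).astype(np.float32));print(c,"tray",np.round(r[0],1),np.round(r[1],1),round(r[2],1))
p=cv2.cvtColor(load("top")[0],cv2.COLOR_RGB2BGR);q=cv2.cvtColor(load("scene")[0],cv2.COLOR_RGB2BGR)
a=cv2.resize(p[90:220,140:440],(800,347),interpolation=cv2.INTER_CUBIC)
b=cv2.resize(q[130:310,90:350],(365,253),interpolation=cv2.INTER_CUBIC)
o=np.zeros((600,800,3),np.uint8);o[:347]=a;o[347:,:365]=b;o[347:,400:]=cv2.resize(q[180:310,130:335],(400,253),interpolation=cv2.INTER_CUBIC);cv2.imwrite("pics/crop1.png",o)
E
```

```text
top die all 209 0.056 [ 626.9 -325.3] [101.6  81.7] 18.3
top die top 42 0.056 [ 613.7 -315.8] [20.5 20.1] 0.6
top jaw all 353 0.0405 [ 510.1 -409.1] [106.3  96.6] 12.5
top jaw top 116 0.0405 [ 509.  -409.4] [26.2 80.4] 47.2
top collar all 210 0.0289 [654.  158.8] [92.7 94.5] 34.2
top collar top 76 0.0289 [656.6 160.4] [46.4 47.2] 56.8
top washer all 270 0.019 [422.  317.4] [ 84.7 105.3] 76.0
top washer top 132 0.019 [414.1 316.6] [53.7 53.4] 45.6
top pin all 161 0.057 [ 427.7 -300.6] [89.9 85.6] 6.0
top pin top 55 0.057 [ 419.9 -301. ] [28.5 25. ] 88.7
top block all 345 0.0408 [693.8 -11.3] [99.6 97.2] 88.5
top block top 142 0.0408 [688.3  -5.2] [25.5 79.3] 19.8
top disc all 265 0.0298 [ 679.  -140.3] [98.1 76.9] 79.2
top disc top 85 0.0298 [ 681.6 -131. ] [44.3 45.9] 18.1
top post 19 [0.4664 0.0275 0.0517] [0.47132381 0.03316448 0.06422704]
top round 257 [455.  -57.2] [ 92.6 113.9] 85.7
top slot 434 [ 444.5 -140.7] [110.7 111.1] 52.7
top tray [448.2 -56.3] [266.1 137.1] 80.9
scene die all 258 0.0546 [ 629.7 -315.9] [64.9 90.8] 14.9
scene die top 56 0.0546 [ 617.6 -315.1] [20.7 21.7]
[... 220 characters left out ...]
. ] [47.3 45.9] 77.1
scene washer all 165 0.0189 [405.1 312.8] [93.3 89.7] 54.7
scene washer top 76 0.0189 [418.6 317.1] [57.8 49.7] 73.2
scene pin all 188 0.0551 [ 430.7 -307.4] [84.  77.5] 79.3
scene pin top 62 0.0551 [ 422.9 -300. ] [24.9 27.8] 54.9
scene block all 307 0.0416 [694.7  -7. ] [99.8 89.7] 9.3
scene block top 85 0.0416 [692.7  -5.8] [24.3 78. ] 19.5
scene disc all 294 0.0289 [ 683.6 -129.4] [103.2  78.7] 8.0
scene disc top 120 0.0289 [ 685.6 -132. ] [47.  47.9] 21.7
scene post 27 [0.4727 0.0269 0.046 ] [0.47732979 0.03521127 0.06109245]
scene round 191 [453.2 -54.8] [108.3  95.6] 62.8
scene slot 311 [ 445.4 -140.8] [108.8 109.1] 21.1
scene tray [491.9 -60.8] [269.3 199.5] 81.0
```

View pics/crop1.png

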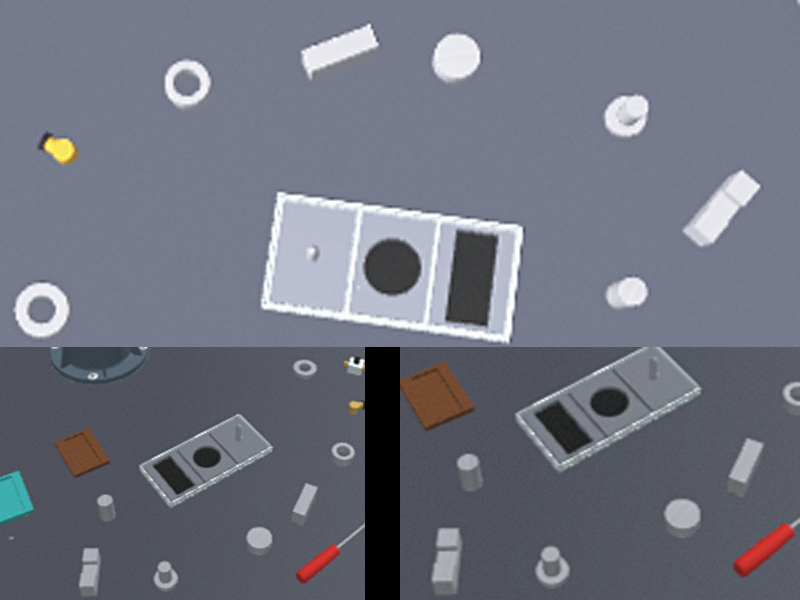

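The crop confirms the choices:
- **Die:** flanged, (627,115).
- **Jaw:** notched, (722,208).
- **Collar:** bored and tall, (187,83).
- **Washer:** wide and thin, (42,310).
- **Tray:** post, round and slot from left to right.

Next I'll locate the nests by colour.

```bash
python3 - <<'E'
from meas import *
def ray(u,v,K,R,t,z):
    c=-R.T@t; d=R.T@np.linalg.inv(K)@np.array([u,v,1.]); return c+d*(z-c[2])/d[2]
for c in ["top","scene"]:
    p,d,K,R,t=load(c); g=p.max(2)
    for n,o in (("round",(.456,-.054,.01)),("slot",(.445,-.14,.01))):
        q=K@(R@np.array(o)+t);q=q[:2]/q[2]
        m=(g<50).astype(np.uint8); k,l,s,ce=cv2.connectedComponentsWithStats(m)
        i=1+np.argmin(np.hypot(*(ce[1:]-q).T)); vv,uu=np.nonzero(l==i)
        P=np.array([ray(a,b,K,R,t,.010)[:2] for a,b in zip(uu,vv)])*1000
        r=cv2.minAreaRect(P.astype(np.float32)); print(c,n,len(P),P.mean(0).round(1),np.round(r[0],1),np.round(r[1],1),r[2])
    X,u,v=cloud(p,d,K,R,t)
    f=X[np.hypot(X[:,0]-.46,X[:,1]-.2)<.04]; print("table z",np.median(f[:,2]))
    s=X[(abs(X[:,0]-.456)<.05)&(abs(X[:,1]+.097)<.004)];print(np.percentile(s[:,2],[10,50,90]))
E
cat > arm.py <<'E'
from bench import manip as m
import numpy as np,cv2
def down(a): # tool closing axis (y) at world angle a, z down
    y=np.array([np.cos(a),np.sin(a),0]);z=np.array([0,0,-1.]);return np.column_stack([np.cross(y,z),y,z])
def near(p,a): # of the half-turn pair pick the nearest reachable one
    best=None;q0=m.current_qpos()
    for k in (0,np.pi):
        q=m.inverse_kinematics(p,down(a+k))
        if q is not None:
            c=np.abs(np.array(q)-q0).max()
            if best is None or c<best[0]: best=(c,a+k)
    return down(best[1])
def go(x,y,z,a): m.move_ptp([x,y,z],near([x,y,z],a))
def lin(x,y,z,v=.15): m.move_l([x,y,z],None,v)
def shot(name):
    K=m.get_calibration("wrist");p,d=m.grab_frame("wrist");cv2.imwrite(f"pics/{name}.png",p[:,:,::-1]);np.savez(f"{name}0.npz",p=p,d=d,**K)
def st(s=""): print(s,"t",round(m.current_time(),1),"F",np.round(m.current_force(),1),"w",round(m.current_grip_width(),3),"gf",round(m.current_grip_force(),1),"p",np.round(m.current_ee_pos(),4))
E
python3 - <<'E'
from arm import *
go(.6157,-.3155,.20,np.pi/2); st(); shot("w1")
from meas import *
X,u,v=cloud(*load("w1"))
s=X[(np.hypot(X[:,0]-.616,X[:,1]+.3155)<.05)]
for lo,hi in((.045,.06),(.008,.02)):
    q=s[(s[:,2]>lo)&(s[:,2]<hi)];
    if len(q): print(len(q),q[:,2].mean(),cv2.minAreaRect((q[:,:2]*1000).astype(np.float32)))
print(np.percentile(s[:,2],[5,50,95]))
E
```

```text
top round 25 [ 885.3 -262.2] [ 886.9 -260.7] [33.4 16.9] 78.20945739746094
top slot 25 [ 885.3 -262.2] [ 886.9 -260.7] [33.4 16.9] 78.20945739746094
table z 0.0010702653836146454
[0.00525619 0.01386093 0.01723436]
scene round 189 [455.5 -55.3] [454.4 -55.2] [52.1 48.1] 45.64397048950195
scene slot 325 [ 443.4 -140.8] [ 442.8 -140.1] [40.8 91.6] 80.89752197265625
table z 0.0013673763697340906
[0.00786205 0.01320327 0.01669146]
 t 4.5 F [-0.3  0.4  0.3] w 1.002 gf 0.0 p [ 0.616  -0.3148  0.2   ]
341 0.051801199653561995 ((614.8511352539062, -316.8970947265625), (23.34274673461914, 22.770618438720703), 88.13268280029297)
484 0.012152506320751093 ((615.6116943359375, -316.56085205078125), (41.700321197509766, 42.58327102661133), 0.6360334753990173)
[-9.85847983e-05  3.16510011e-01  3.33552655e-01]
```

View pics/w1.png

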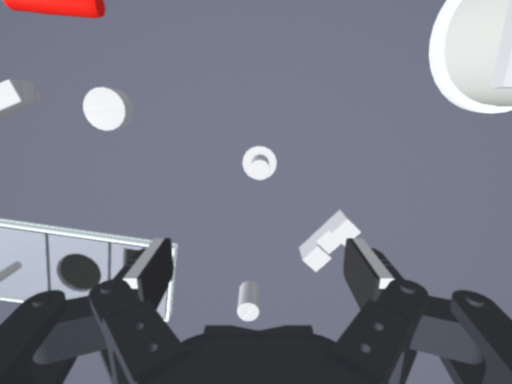

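The wrist picture shows the die at (260,163), the jaw at (328,240), the pin at (248,300) and the tray at left. The wrist fit agrees with the earlier estimate, so I'll grasp the die.

```bash
python3 - <<'E'
from arm import *
from meas import *
X,u,v=cloud(*load("w1"))
s=X[(np.hypot(X[:,0]-.511,X[:,1]+.409)<.06)&(X[:,2]>.033)&(X[:,2]<.05)]
print("jaw",len(s),cv2.minAreaRect((s[:,:2]*1000).astype(np.float32)))
lin(.615,-.3166,.018); m.set_gripper(0.0,40); st("grip")
lin(.615,-.3166,.14,.25); st("lift")
go(.455,-.055,.20,np.pi/2-.157); shot("w2"); st()
p,d,K,R,t=load("w2"); X,u,v=cloud(p,d,K,R,t)
Z=X[:,2]; b=(np.abs(X[:,0]-.455)<.09)&(np.abs(X[:,1]+.055)<.16)
col=p.max(2)[v,u]
for n,o in (("round",(.455,-.055)),("slot",(.444,-.14))):
    q=X[b&(col<60)&(np.hypot(X[:,0]-o[0],X[:,1]-o[1])<.06)&(Z<.02)&(Z>0)]
    if len(q): print(n,len(q),q.mean(0),cv2.minAreaRect((q[:,:2]*1000).astype(np.float32)))
q=X[b&(Z>.04)&(Z<.065)&(np.hypot(X[:,0]-.468,X[:,1]-.028)<.03)]; print("post",len(q),q.mean(0) if len(q) else 0)
E
```

```text
jaw 797 ((509.1025085449219, -410.79168701171875), (27.4572696685791, 80.22211456298828), 47.476356506347656)
grip t 6.6 F [ 0.  -0.6 -1.1] w 0.004 gf 0.0 p [ 0.615  -0.3166  0.018 ]
lift t 7.3 F [-0.2  0.1  0.2] w 0.002 gf 0.0 p [ 0.6147 -0.3164  0.1397]
 t 8.5 F [-0.6 -0.3 -0.6] w 0.001 gf 0.0 p [ 0.4556 -0.0557  0.1997]
post 115 [0.46846476 0.02574329 0.05312079]
```

View pics/w2.png

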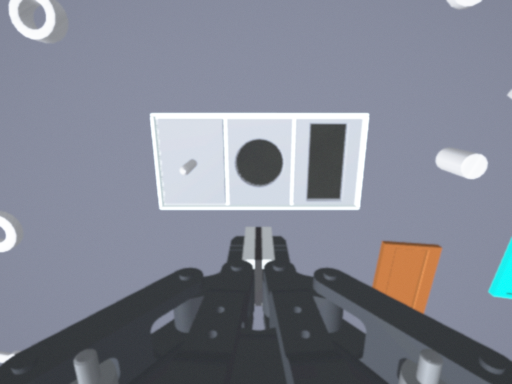

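The gripper closed on nothing: width was 0.004, and w2 shows empty fingers above the tray, with the round pocket at (259,162), slot at (326,160) and post at (188,167). I need to see what happened to the die.

```bash
python3 - <<'E'
from arm import *
from meas import *
p,d,K,R,t=load("w2"); print(p[162,259],d[162,259],p[160,326],d[160,326],p[140,200],d[140,200]); 
c=-R.T@t;print("cam",c,"zaxis",R[2])
p,d=m.grab_frame("scene");cv2.imwrite("pics/s2.png",cv2.resize(p[180:340,100:320,::-1],(770,560),interpolation=cv2.INTER_CUBIC))
for cn in ("scene",):
  for n in ("die","plain_pin"): print(cn,n,[(np.round(r["at"],3),round(r["confidence"],2)) for r in m.look_for(cn,n)])
E
```

```text
[67 69 70] 0.37736484 [69 70 70] 0.37610564 [218 222 232] 0.36446515
cam [ 0.52649217 -0.06685559  0.37909252] zaxis [-0.27952386  0.04459045 -0.95910276]
scene die [(array([ 0.623, -0.321,  0.012]), 0.76), (array([ 0.692, -0.137,  0.025]), 0.35)]
scene plain_pin [(array([ 0.43 , -0.307,  0.043]), 0.65), (array([ 0.444, -0.144,  0.013]), 0.25)]
```

View pics/s2.png

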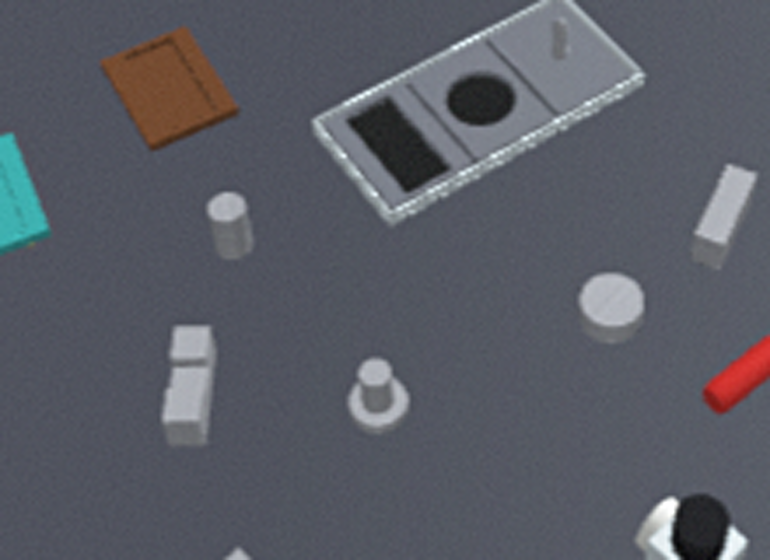

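```bash
python3 - <<'E'
from meas import *
for w,T in (("w1",(.616,-.3148,.2)),("w2",(.4556,-.0557,.1997))):
    p,d,K,R,t=load(w);T=np.array(T);q=K@(R@T+t);print("tcp px",q[:2]/q[2],q[2])
    X,u,v=cloud(p,d,K,R,t);L=X-T
    s=(np.hypot(L[:,0],L[:,1])<.07)&(X[:,2]>.1);S=L[s]
    i=np.argsort(S[:,2])[:2000:200];print(np.c_[S[i],u[s][i],v[s][i]].round(4))
    for r in range(225,330,15): print(r,[(c,L[(u==c)&(v==r)].round(3).tolist()) for c in (155,252,258)])
E
```

```text
tcp px [258.01166714 216.51660581] 0.1923366680471449
[[ 2.30e-03  4.28e-02  4.93e-02  1.72e+02  2.49e+02]
 [ 1.08e-02 -4.79e-02  5.40e-02  3.59e+02  2.38e+02]
 [-5.20e-03  4.28e-02  5.64e-02  1.69e+02  2.70e+02]
 [ 1.40e-03  4.26e-02  5.84e-02  1.67e+02  2.60e+02]
 [ 1.02e-02  4.26e-02  6.04e-02  1.64e+02  2.45e+02]
 [ 8.70e-03  4.26e-02  6.22e-02  1.63e+02  2.50e+02]
 [ 8.60e-03  4.25e-02  6.39e-02  1.62e+02  2.52e+02]
 [ 1.02e-02 -4.93e-02  6.55e-02  3.71e+02  2.51e+02]
 [ 6.30e-03  5.31e-02  6.69e-02  1.36e+02  2.60e+02]
 [-2.50e-03  4.25e-02  6.86e-02  1.61e+02  2.80e+02]]
225 [(155, [[-0.093, 0.145, -0.199]]), (252, [[-0.092, 0.008, -0.199]]), (258, [[-0.093, -0.0, -0.201]])]
240 [(155, []), (252, [[-0.116, 0.009, -0.2]]), (258, [[-0.116, -0.0, -0.201]])]
255 [(155, [[0.011, 0.043, 0.071]]), (252, [[-0.14, 0.009, -0.2]]), (258, [[-0.14, -0.0, -0.2]])]
270 [(155, [[0.006, 0.043, 0.074]]), (252, [[-0.165, 0.009, -0.199]]), (258, [[-0.166, -0.0, -0.201]])]
285 [(155, [[0.0, 0.042, 0.076]]), (252, [[-0.182, 0.009, -0.188]]), (258, [[-0.191, -0.0, -0.2]])]
300 [(155, [[-0.006, 0.042
[... 781 characters left out ...]
069, 0.158, -0.199]]), (252, [[-0.09, 0.023, -0.199]]), (258, [[-0.091, 0.015, -0.199]])]
240 [(155, [[-0.092, 0.164, -0.2]]), (252, [[0.011, 0.001, 0.056]]), (258, [[0.01, -0.002, 0.056]])]
255 [(155, [[-0.115, 0.17, -0.199]]), (252, [[0.012, 0.001, 0.071]]), (258, [[0.011, -0.002, 0.071]])]
270 [(155, [[-0.139, 0.177, -0.199]]), (252, [[0.011, 0.001, 0.082]]), (258, [[0.006, -0.001, 0.075]])]
285 [(155, [[0.018, 0.033, 0.093]]), (252, [[0.007, 0.001, 0.086]]), (258, [[-0.002, 0.0, 0.073]])]
300 [(155, [[0.017, 0.031, 0.101]]), (252, [[0.0, 0.002, 0.085]]), (258, [[-0.008, 0.001, 0.074]])]
315 [(155, [[0.014, 0.03, 0.105]]), (252, [[-0.007, 0.004, 0.085]]), (258, [[-0.241, 0.038, -0.199]])]
```

The wrist depth shows the shut fingertips about 40 mm above the reported TCP. So the tool frame is off along z, and the fingers closed above the die. I'll confirm with a gentle touch on bare table.

```bash
python3 - <<'E'
from arm import *
x,y=.55,-.25
go(x,y,.03,np.pi/2); lin(x,y,-.015); f0=m.current_force(); st()
z=-.015
while z>-.050:
    z-=.0025; lin(x,y,z,.05); f=m.current_force()-f0
    if abs(f[2])>3: break
print("contact",z,f.round(1)); st()
lin(x,y,z+.02)
E
```

```text
t 10.2 F [ 0.2  0.1 -0.6] w 0.001 gf 0.0 p [ 0.5503 -0.2497 -0.0142]
contact -0.0375 [-2.5  0.5 10.6]
 t 12.4 F [-2.3  0.7  9.9] w -0.007 gf 4.7 p [ 0.5504 -0.2502 -0.0367]
```

The shut fingertips touch at TCP z ≈ -0.036, so I'll correct all z values by 36 mm and retry the die.

```bash
cat >> arm.py <<'E'
D=.036  # measured: shut fingertips end this far short of the reported TCP
def go(x,y,z,a): p=[x,y,z-D]; m.move_ptp(p,near(p,a))
def lin(x,y,z,v=.15): m.move_l([x,y,z-D],None,v)
E
python3 - <<'E'
from arm import *
from meas import *
# tray from w2: dark pockets, floor/plate heights
p,d,K,R,t=load("w2"); X,u,v=cloud(p,d,K,R,t); col=p.max(2)[v,u]
for n,o in (("round",(.455,-.055)),("slot",(.444,-.14))):
    q=X[(col<110)&(np.hypot(X[:,0]-o[0],X[:,1]-o[1])<.062)&(X[:,2]<.012)&(X[:,2]>.004)]
    print(n,len(q),q.mean(0).round(4),cv2.minAreaRect((q[:,:2]*1000).astype(np.float32)))
m.set_gripper(1.0)
go(.615,-.3166,.12,np.pi/2); lin(.615,-.3166,.018); m.set_gripper(0.0,50); st("grip")
lin(.615,-.3166,.12,.25); st("lift")
E
```

```text
round 1591 [ 0.4544 -0.0566  0.0075] ((453.7119445800781, -56.581119537353516), (57.44019317626953, 58.53864288330078), 80.5324478149414)
slot 2485 [ 0.4427 -0.1398  0.0074] ((444.4581298828125, -120.74903106689453), (85.79850769042969, 96.3333740234375), 80.62415313720703)
grip t 15.5 F [-1.1  1.2  4.4] w 0.26 gf 48.8 p [ 0.6152 -0.3167 -0.0176]
lift t 16.1 F [-0.2  0.9 -2.9] w 0.257 gf 49.1 p [ 0.6142 -0.3161  0.0824]
```

```bash
python3 - <<'E'
from arm import *
x,y=.4546,-.0565
go(x,y,.12,np.pi/2); lin(x,y,.040); lin(x,y,.026,.05); st("down")
m.set_gripper(.55); m.dwell(.1); lin(x,y,.12,.25); st("up")
# jaw: closing axis across the bar
a=np.radians(47.2); x,y=.5100,-.4098
m.set_gripper(.8)
go(x,y,.16,a); K=m.get_calibration("wrist"); shot("w3"); st()
from meas import *
X,u,v=cloud(*load("w3"))
s=X[(np.hypot(X[:,0]-x,X[:,1]-y)<.055)&(X[:,2]>.031)&(X[:,2]<.045)]
print("jaw",len(s),cv2.minAreaRect((s[:,:2]*1000).astype(np.float32)))
E
```

```text
down t 18.4 F [-0.1  0.4 -3.2] w 0.259 gf 49.1 p [ 0.4545 -0.0565 -0.0101]
up t 19.4 F [ 0.2 -0.  -0.8] w 0.552 gf 0.0 p [ 0.4547 -0.0565  0.0844]
 t 21.1 F [ 0.3 -0.  -0.5] w 0.799 gf 0.0 p [ 0.5104 -0.4084  0.1239]
jaw 1620 ((509.07464599609375, -410.6197814941406), (25.751733779907227, 79.9889144897461), 46.89201736450195)
```

View pics/w3.png

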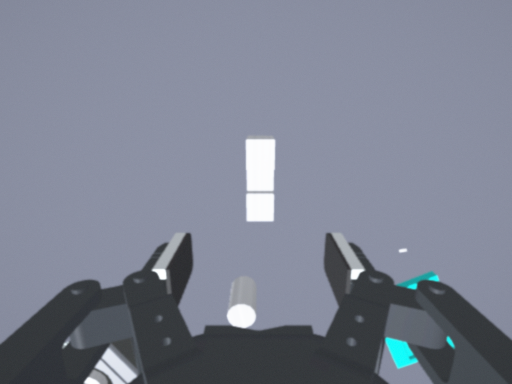

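w3 shows the jaw centred at (260,180) between the fingers, with the pin clear at (242,300). Grasping the jaw.

```bash
python3 - <<'E'
from arm import *
x,y=.5091,-.4107
lin(x,y,.05,.2); lin(x,y,.011,.1); m.set_gripper(0,70); st("grip"); lin(x,y,.12,.25); st("lift")
x,y=.4424,-.1406
go(x,y,.12,np.radians(81)); shot("w4"); st()
E
```

```text
grip t 22.8 F [-1.4  1.5  5.9] w 0.283 gf 69.8 p [ 0.5094 -0.411  -0.0242]
lift t 23.4 F [ 0.6 -0.7 -6. ] w 0.282 gf 69.3 p [ 0.5083 -0.4099  0.0823]
 t 24.5 F [-0.4 -0.8 -4.3] w 0.282 gf 69.3 p [ 0.4432 -0.1417  0.0839]
```

View pics/w4.png

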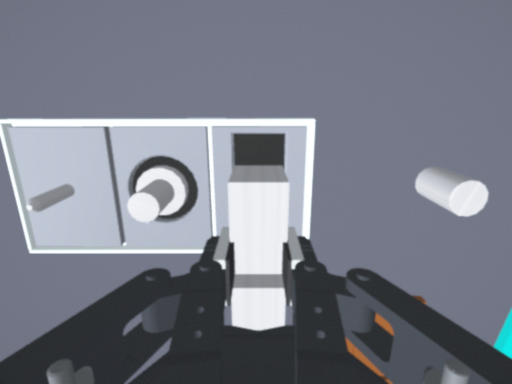

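The die stands in the round pocket (162,190). The jaw is held square, in line with the slot (258,150). Lowering it, then going on to the collar.

```bash
python3 - <<'E'
from arm import *
from meas import *
x,y=.4424,-.1406
lin(x,y,.035); lin(x,y,.019,.05); st("down"); m.set_gripper(.5); m.dwell(.1); lin(x,y,.12,.25); st("up")
x,y=.659,.160
m.set_gripper(1.0); go(x,y,.16,np.radians(81)); m.dwell(.2); shot("w5"); st()
X,u,v=cloud(*load("w5"))
s=X[(np.hypot(X[:,0]-x,X[:,1]-y)<.04)&(X[:,2]>.02)&(X[:,2]<.032)]
print("collar",len(s),cv2.minEnclosingCircle((s[:,:2]*1000).astype(np.float32)),s.mean(0))
E
```

```text
down t 25.7 F [-0.  -0.5 -4.8] w 0.281 gf 69.3 p [ 0.4425 -0.1406 -0.0172]
up t 26.7 F [-0.5 -0.2  0.2] w 0.497 gf 0.0 p [ 0.4424 -0.1406  0.0843]
 t 28.8 F [-0.4 -0.5 -0.5] w 1.003 gf 0.0 p [0.659  0.1591 0.1241]
collar 1220 ((657.45166015625, 160.30776977539062), 24.909759521484375) [0.65827344 0.16029123 0.02377061]
```

View pics/w5.png

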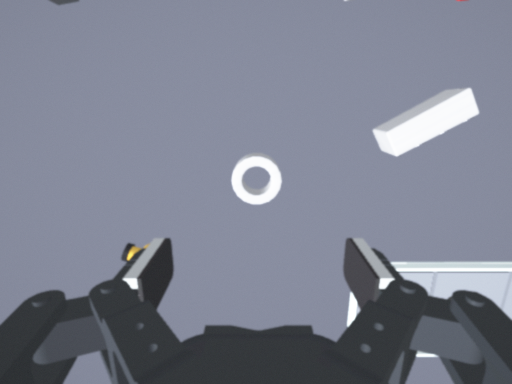

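w5 shows the bored collar centred at (257,180). Grasping it, and refining the post position from w4.

```bash
python3 - <<'E'
from arm import *
from meas import *
for w in ("w2","w4"):
    X,u,v=cloud(*load(w))
    q=X[(X[:,2]>.03)&(X[:,2]<.07)&(np.hypot(X[:,0]-.468,X[:,1]-.027)<.025)]
    for lo in (.03,.04,.054): k=q[(q[:,2]>lo)&(q[:,2]<lo+.012)]; print(w,lo,len(k),cv2.minAreaRect((k[:,:2]*1000).astype(np.float32)) if len(k) else 0)
x,y=.6577,.1603
lin(x,y,.04,.2); lin(x,y,.004,.1); st("low"); m.set_gripper(0,60); st("grip"); lin(x,y,.15,.25); st("lift")
x,y=.468,.0275
go(x,y,.15,np.radians(81)); m.dwell(.2); shot("w6"); st()
E
```

```text
w2 0.03 26 ((469.5846252441406, 23.987354278564453), (10.882617950439453, 3.996190309524536), 33.75445556640625)
w2 0.04 33 ((469.537841796875, 24.379886627197266), (11.184473037719727, 4.399165153503418), 34.607303619384766)
w2 0.054 61 ((467.576416015625, 27.247060775756836), (9.236615180969238, 9.349315643310547), 81.22534942626953)
w4 0.03 157 ((468.7915954589844, 24.28291130065918), (12.192081451416016, 7.53855562210083), 23.77734375)
w4 0.04 177 ((468.7387390136719, 24.403505325317383), (11.799439430236816, 6.588105201721191), 21.718997955322266)
w4 0.054 159 ((467.86083984375, 25.548389434814453), (11.17076587677002, 9.396493911743164), 17.919832229614258)
low t 30.1 F [-0.4  0.9 -0.3] w 1.002 gf 0.0 p [ 0.6574  0.1602 -0.0325]
grip t 30.5 F [-1.5 -1.   5.8] w 0.565 gf 61.1 p [ 0.6582  0.1604 -0.0309]
lift t 31.3 F [-0.1  0.5 -3. ] w 0.563 gf 62.3 p [0.6567 0.1601 0.1122]
 t 32.5 F [ 0.6 -0.4 -2. ] w 0.567 gf 62.3 p [0.4686 0.0278 0.1138]
```

View pics/w6.png

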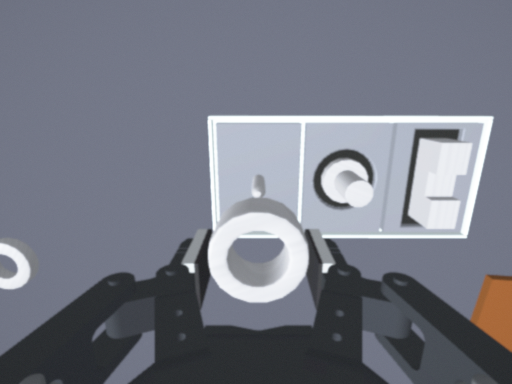

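w6 shows the jaw lying in the slot (438,180), the die upright (348,182), and the collar held over the post (258,185). Threading the collar, then on to the washer.

```bash
python3 - <<'E'
from arm import *
from meas import *
x,y=.4678,.0266
lin(x,y,.085); lin(x,y,.055,.06); st("on post"); lin(x,y,.018,.06); st("down"); m.set_gripper(.72); m.dwell(.1); lin(x,y,.12,.25); st("up")
x,y=.4165,.3165
m.set_gripper(1.0); go(x,y,.16,np.radians(81)); m.dwell(.2); shot("w7"); st()
X,u,v=cloud(*load("w7"))
s=X[(np.hypot(X[:,0]-x,X[:,1]-y)<.045)&(X[:,2]>.010)&(X[:,2]<.02)]
print("washer",len(s),cv2.minEnclosingCircle((s[:,:2]*1000).astype(np.float32)),s.mean(0))
E
```

```text
on post t 33.7 F [-0.2 -1.1 -2.2] w 0.563 gf 62.3 p [0.4678 0.0266 0.0189]
down t 34.5 F [-5.8 -0.1 12.1] w 0.56 gf 63.7 p [ 0.4671  0.0266 -0.0179]
up t 35.4 F [ 0.2  0.3 -0.9] w 0.716 gf 0.0 p [0.4678 0.0266 0.0842]
 t 37.1 F [0.5 0.1 0.2] w 0.999 gf 0.0 p [0.4169 0.3158 0.1239]
washer 1759 ((415.10919189453125, 317.0570983886719), 28.76226043701172) [0.41607771 0.31682927 0.01386644]
```

View pics/w7.png

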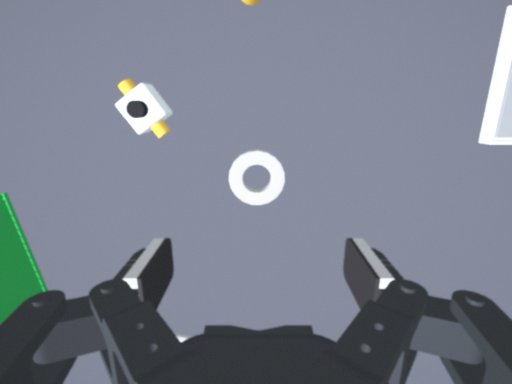

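w7 shows the washer centred at (257,178). I'll descend with a force check and grasp it.

```bash
python3 - <<'E'
from arm import *
x,y=.4155,.3169
m.set_gripper(.82); lin(x,y,.03,.2); f0=m.current_force(); z=.004; lin(x,y,z,.08)
while z>-.002:
    z-=.002; lin(x,y,z,.05)
    if abs((m.current_force()-f0)[2])>4: z+=.002; lin(x,y,z,.05); break
st(f"low {z:.3f}"); m.set_gripper(0,60); st("grip"); lin(x,y,.15,.25); st("lift")
x,y=.4678,.0266
go(x,y,.15,np.radians(81)); m.dwell(.2); shot("w8"); st()
from meas import *
X,u,v=cloud(*load("w8"))
s=X[(np.hypot(X[:,0]-x,X[:,1]-y)<.035)&(X[:,2]>.03)&(X[:,2]<.045)]
print("collar top",len(s),s.mean(0).round(4))
s=X[(np.hypot(X[:,0]-x,X[:,1]-y)<.045)&(X[:,2]>.125)&(X[:,2]<.2)]
print("washer",len(s),np.percentile(s[:,2],[2,50,98]))
E
```

```text
low -0.002 t 39.5 F [ 0.   0.7 -0. ] w 0.818 gf 0.0 p [ 0.4154  0.3168 -0.0381]
grip t 39.8 F [-0.5 -0.9  5.3] w 0.642 gf 63.3 p [ 0.4156  0.3169 -0.0376]
lift t 40.5 F [ 0.1 -0.5 -2.8] w 0.643 gf 63.8 p [0.4147 0.3164 0.1127]
 t 41.9 F [ 0.2 -0.  -2. ] w 0.638 gf 63.8 p [0.4678 0.0274 0.114 ]
collar top 1072 [0.4754 0.0249 0.0366]
washer 11930 [0.15536136 0.16562619 0.19807286]
```

View pics/w8.png

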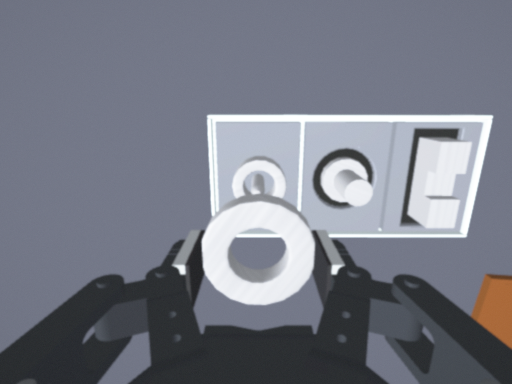

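w8 shows the collar seated flat on the post (259,183), top at 37 mm, and the washer held level. Placing the washer, then checking.

```bash
python3 - <<'E'
from arm import *
from meas import *
x,y=.4678,.0266
lin(x,y,.085); lin(x,y,.036,.06); st("down"); m.set_gripper(.82); m.dwell(.1); lin(x,y,.13,.25); st("up")
go(.42,-.055,.22,np.radians(81)); m.dwell(.3); shot("w9"); st()
X,u,v=cloud(*load("w9"))
def rep(n,x,y,r,lo,hi):
    s=X[(np.hypot(X[:,0]-x,X[:,1]-y)<r)&(X[:,2]>lo)&(X[:,2]<hi)]; print(n,len(s),np.percentile(s[:,2],[5,50,95]).round(4),s.mean(0).round(4),cv2.minAreaRect((s[:,:2]*1000).astype(np.float32)))
rep("washer",.468,.027,.035,.045,.056); rep("die",.4546,-.0565,.03,.052,.068); rep("flange",.4546,-.0565,.03,.014,.024); rep("jaw",.4424,-.1406,.05,.036,.052)
E
```

```text
down t 43.5 F [-0.4  0.4 -2.7] w 0.644 gf 63.8 p [ 0.4679  0.0266 -0.    ]
up t 44.4 F [-1.7 -0.6  0.2] w 0.824 gf 0.0 p [0.4679 0.0266 0.0943]
 t 45.3 F [ 0.4 -0.6  0.1] w 0.816 gf 0.0 p [ 0.4199 -0.0545  0.1833]
washer 1813 [0.0489 0.0509 0.0524] [0.4678 0.0254 0.0509] ((466.967529296875, 26.162918090820312), (57.40330123901367, 56.323822021484375), 81.35196685791016)
die 414 [0.0578 0.059  0.0601] [ 0.4542 -0.0568  0.0589] ((454.1130065917969, -56.453514099121094), (22.91779136657715, 22.898862838745117), 81.56607055664062)
flange 634 [0.0176 0.019  0.0203] [ 0.4568 -0.0574  0.019 ] ((453.88671875, -56.67021560668945), (42.82752227783203, 42.45454406738281), 18.639305114746094)
jaw 1326 [0.0408 0.0429 0.0441] [ 0.4433 -0.1405  0.0427] ((441.3182678222656, -140.76962280273438), (26.49982261657715, 79.32388305664062), 81.02352905273438)
```

View pics/w9.png

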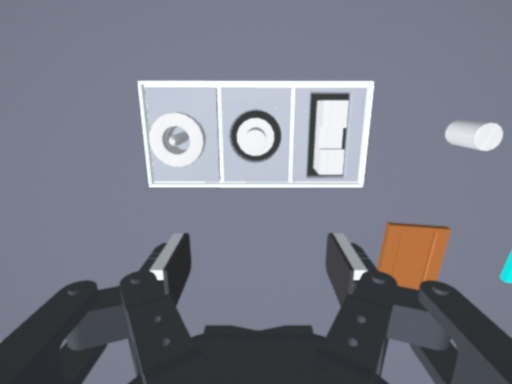

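w9 shows all four parts in place: washer at (177,139), die at (256,137) and jaw at (331,137). The measured tops match seated parts: washer 51 mm, die 59 mm, flange 19 mm, jaw 43 mm. Handing in.

```bash
python3 -c "
from bench import manip as m
print(m.sign_off())"
```

```text
the job is handed in; nothing more can be done
None
```

I handed the job in at about 45 s: the die, jaw, collar and washer are all in their nests at seated height, and I did not touch the plain pin, block or disc. The first die grasp closed on air because the fingertips end 36 mm short of the reported TCP; I corrected for that and the rest went in first time.

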